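# Zero a spherometer on the flat, then balance it on a glass dome

### The job

Take the spherometer out of its sloping case, stand it gently upright on the flat glass disc and let go of it there for a moment so that it can zero itself. Then take it up again and set it down gently on the very top of the domed glass blank, upright and balanced on its three feet, and leave it standing there by itself. Do not shift the two glass discs or disturb the other things on the bench.

Things in the scene. Friction and masses are not known exactly. Their poses are not given: they have to be found in the camera images.
- spherometer_mid (a point): Digital spherometer, 127 mm tall, 0.29 to 0.45 kg, lying on its back in the case, top end raised, display upwards. This point is on its axis, half-way up, 63.5 mm above the plane of its feet. z runs along the axis from feet to top cap, x from the display (-x face of the head) through to the back, y across the head. Centre of mass on the axis, about 30 mm above the feet.
- spherometer_foot (a point): Point on the spherometer's axis in the plane of its feet; same axes. Three 10 mm ball feet with centres 30 mm from the axis, one at +x and two at 120 degrees from it, under a round steel base of 76 mm diameter (8 to 21 mm up) with a hub of 30 mm diameter (21 to 43 mm up).
- spherometer_head (a point): Centre of the spherometer's grey box-shaped readout head, the place to grip it: on the axis, 87 mm above the plane of the feet; same axes. The head is 24 mm thick (x), 50 mm wide (y), 60 mm tall (57 to 117 mm above the feet) with flat flanks; on top of it a small cap, 14 mm diameter, to 127 mm. Below it a thin stem (10 mm).
- case: Black open case with a sloping rubber bed, 160 (x) by 110 mm (y), fixed; origin under its centre on the bench. The spherometer lies along the case's xz plane, top raised 35 degrees above level towards the case's +x, feet against a stop at the low end; lifts out straight up. Side walls 42 mm high, end walls up to 48 mm. The head lies on a 34 mm wide rest; fingers can pass on both sides of it.
- dome: Domed glass blank: grey-green solid glass disc of 140 mm diameter with a 12 mm upright edge and a convex spherical top of 110 mm radius; loose, 0.95 kg. Origin at the centre of its underside on the bench.
- dome_top (a point): Crown (highest point) of the domed blank, 37.1 mm above the bench. With its feet on the dome and centred the spherometer's foot plane is 4.0 mm below this point.
- flat: Flat glass disc (optical flat) of the same glass and 140 mm diameter, 25 mm thick; loose, 0.95 kg. Origin at the centre of its underside.
- flat_top (a point): Centre of the flat disc's upper face, 25 mm above the bench.
- bottle_a: Small amber bottle with white cap, 42 mm diameter, 85 mm tall, standing. Bystander; origin at the centre of its underside.
- bottle_b: Larger amber bottle with yellow cap, 60 mm diameter, 115 mm tall, standing. Bystander; origin at the centre of its underside.
- dish: Small white porcelain dish, 44 mm diameter, 26 mm tall. Bystander; origin at the centre of its underside.
- bulb: Red rubber pipette bulb standing nozzle up, 44 mm diameter, 75 mm tall. Bystander; origin at the centre of its underside.
- beaker: Glass beaker, 70 mm diameter, 95 mm tall. Bystander; origin at the centre of its underside.
- wash_bottle: White plastic wash bottle, 68 mm diameter, 175 mm tall. Bystander; origin at the centre of its underside.
Things that resemble listed ones, but are neither listed nor needed, are in the scene too. What is shaped like the flat but yellow is not meant.

How it is judged (in metres and radians):
On the way:
1. the spherometer stands by itself, upright and still, on the flat glass disc, let go of, for half a second (contact force between spherometer and flat above 1 N and contact force between the fingers and spherometer below 0.05 N and angle between spherometer_mid's own z axis and vertical below 0.07 rad and horizontal distance between spherometer_foot and flat_top below 0.045 m and linear speed of spherometer below 0.02 m/s), for 0.5 s.
At the end, for the whole second after the job is handed in: The spherometer stands by itself and still on the domed blank, the middle of its feet within 16 mm of the crown and its axis within 0.17 rad of upright; the domed and the flat disc are within 20 mm of where they were (contact force between spherometer and dome above 1 N and horizontal distance between spherometer_foot and dome_top below 0.016 m and angle between spherometer_mid's own z axis and vertical below 0.17 rad and linear speed of spherometer below 0.02 m/s and angular speed of spherometer below 0.2 rad/s and distance of each of dome, flat from where it was at the start of the episode below 0.02 m); the robot touches nothing.
It fails at once if the spherometer is pressed hard on a glass disc (over 50 N) (contact force between spherometer and dome above 50 N or contact force between spherometer and flat above 50 N).
It fails at once if the spherometer is dropped (moves faster than 0.4 m/s while not held, a fall of about 8 mm) (linear speed of spherometer above 0.4 m/s and contact force between the fingers and spherometer below 0.05 N).
It fails at once if a bystander is pushed more than 30 mm or knocked over (distance of any of bottle_a, bottle_b, dish, bulb, beaker, wash_bottle from where it was at the start of the episode above 0.03 m or angle between any of bottle_a, bottle_b, dish, bulb, beaker, wash_bottle's own z axis and vertical above 0.5 rad).
It also fails if it takes over 58 s, if anything falls off the work surface, if the arm or the gripper's body presses on something with over 40 N, if the wrist force passes 120 N, or if a joint passes its speed limit or range.

### The arm

A 6-joint arm with a two-finger parallel gripper is mounted at the origin on the work surface. World frame = base frame: x ahead of the robot, y to its left, z up, the work surface at z = 0. Lengths are in mm, angles in rad, forces in N, time in s.
With the tool pointing down it reaches from about 375 to 925 mm from the base axis. Payload 5.7 kg.
Tool frame: the origin (TCP) lies on the centre line of the jaws, within the pads' length; the fingertips stand 8 mm ahead of it and the grasp point (between the pads) lies 11 mm behind it; y points along the fingers, x is the direction in which the jaws open and shut, and the axes are right-handed (so a half turn about y gives the same grasp; the last joint's range is limited). The gripper opens to 88 mm and grips with 3 to 60 N. Pads are 20 mm wide; open, the fingers measure 115 mm over their backs; the gripper's body (75 mm by 178 mm) begins 61 mm behind the grasp point.
Start: joints at [-1.423, 0.359, 1.51, -0, 1.272, -0.115], TCP at [155.857, -579.372, 230.623] pointing down, gripper open.
Joint ranges: [-2.97, 2.97], [-1.01, 2.36], [0.21, 2.38], [-0.96, 4.11], [0.2, 2.71], [-2.98, 2.98]. Speed limits (rad/s): [2.39, 2.39, 3.14, 3.14, 3.14, 3.14].

### API

Orientations are given as a rotation vector (axis times angle).
In Python, from plant import manip gives the robot as it stands.
- The arm moves only by the shell command python3 -m creep 'ROWS' [OPENING] [FORCE]. ROWS is JSON, a list of rows, each a list of 6 numbers: the shift along the tool's x, y, z in m, then the turn, a rotation vector about the tool's x, y, z in rad. In form: [[tx, ty, tz, wx, wy, wz], ...]. A call has 1 to 5 rows; each row shifts and turns the pose as measured when the row begins, along the tool's axes as they then stand; what a row does not reach is not made up. A row lasts 1/10 s, in which the tool goes at most 50 mm and 8.59 degrees, less where a joint would pass 70% of its speed; a pose out of reach is approached as far as the arm can. A call is refused whole if a number of a shift passes 0.05 or a number of a turn 0.15, either way. A call with a gripper value outside its range is refused whole. OPENING is the finger opening in m, from 0 to 0.0878, set as the call begins (- or left out, the last holds). The fingers move at their own pace and stop on an object; FORCE is the grip in N (left out, the last holds). Time passes only in rows, so rows that do not move let the fingers close. It gives the time, the measured TCP pose, the force and the opening at its end, in the units of the state.
- manip.get_obs(): the state, without advancing time (a new reading comes with each control period).
- manip.snapshot(name): name is "scene" or "top"; returns a dict with "img" (400x640x3 uint8, blue, green, red), "intrinsics" (3x3 intrinsics, pixels), "rvec" (rotation vector, rad) and "tvec" (3), from world to camera coordinates, as OpenCV has them. Camera axes: x right, y down, z forward; pixel columns grow to the right and rows downward; lengths in mm; the calibration is good to about 2 mm. A picture is of the moment at which its call begins. There is no depth.
- manip.finish_job(): hands the job in, once; it reports no verdict.
Trained networks look in a picture, given as the dict that the camera call returned (one of the last four; its "shot" number tells which), for a name from the list of things; names that differ only in an ending like _2 or _b are one class to them, and where a whole thing is asked for, a point or a joint stands for the part that bears it (a point fixed in the world has none). Each returns a list of dicts, best first, with "conf" (0 to 1); they miss things now and then, are a little off and sometimes report something else, mostly with a low value. They report only what shows in the picture. A call takes as long as a camera call. They do not tell look-alikes from the thing itself.
- manip.recognise(thing, picture): "location" ([column, row] in pixels, amid what is visible of it).
The state is a dict: "t": time; "q": joint angles; "qvel": joint speeds; "effort": joint torques, N m; "tool_pos": TCP position; "ee_rot": TCP orientation; "contact_force": force on the tool from outside, world axes, zero at the start; "moment": the same for the moment, N m; "opening": finger opening in mm.
Only numpy, scipy, OpenCV 4.12 (cv2) and the standard library are available. Lean on these libraries where they do the work, as an engineer would, in place of code of your own. Each camera call takes 0.05 s, during which the arm holds its last target. There are 200 camera calls.

## Working session

There is one attempt and no reset: what is moved stays moved. The work goes in short steps, Python scripts to look and compute and a shell command to move; the robot and the scene stay as the last step left them, time stands still between calls to the robot, and variables do not carry over. Pictures are saved under pics/ and viewed, about 8 in all and at most 12, crops included, and the job is handed in when it is done.

```bash
mkdir -p pics; ls
cat > h.py <<'E'
import numpy as np, cv2
from scipy.spatial.transform import Rotation as R
from plant import manip
def proj(s,P):
    return cv2.projectPoints(np.array(P,float).reshape(-1,3),np.array(s['rvec'],float),np.array(s['tvec'],float),np.array(s['intrinsics'],float),None)[0].reshape(-1,2)
def ray(s,px):
    K=np.array(s['intrinsics'],float);M=R.from_rotvec(np.array(s['rvec'],float).ravel()).as_matrix();t=np.array(s['tvec'],float).ravel()
    d=M.T@np.linalg.inv(K)@np.array([px[0],px[1],1.]);return -M.T@t,d/np.linalg.norm(d)
def onz(s,px,z):
    c,d=ray(s,px);return c+d*(z-c[2])/d[2]
def tri(l):
    A=np.zeros((3,3));b=np.zeros(3)
    for s,p in l:
        c,d=ray(s,p);Q=np.eye(3)-np.outer(d,d);A+=Q;b+=Q@c
    return np.linalg.solve(A,b)
E
python3 - <<'E'
from h import *
S={n:manip.snapshot(n) for n in('scene','top')}
for n,s in S.items():
    cv2.imwrite(f'pics/{n}0.png',s['img']); print(n,'cam',ray(s,(320,200)))
for th in ['spherometer_mid','spherometer_foot','spherometer_head','case','dome','dome_top','flat','flat_top','bottle_a','dish','bulb','beaker','wash_bottle']:
    for n in S:
        print(th,n,[(np.round(d['location']).tolist(),round(d['conf'],2),np.round(onz(S[n],d['location'],30)[:2]).tolist()) for d in manip.recognise(th,S[n])[:4]])
o=manip.get_obs();print(o)
E
```

```text
pics
scene cam (array([ 926.10667314, -315.10652105,  845.88915176]), array([-0.43295701,  0.34808099, -0.83149735]))
top cam (array([ 447.83818236,  -13.67879474, 1118.63724316]), array([ 0.10478327,  0.00661847, -0.99447306]))
spherometer_mid scene [([394.0, 137.0], 0.64, [477.0, 319.0])]
spherometer_mid top [([196.0, 216.0], 0.77, [524.0, 309.0]), ([307.0, 216.0], 0.68, [521.0, 26.0])]
spherometer_foot scene [([395.0, 138.0], 0.67, [482.0, 318.0])]
spherometer_foot top [([194.0, 217.0], 0.7, [522.0, 315.0])]
spherometer_head scene [([396.0, 136.0], 0.82, [477.0, 325.0])]
spherometer_head top [([199.0, 220.0], 0.94, [514.0, 302.0])]
case scene [([399.0, 157.0], 0.96, [534.0, 277.0])]
case top [([212.0, 221.0], 0.98, [510.0, 266.0])]
dome scene [([234.0, 288.0], 0.68, [554.0, -262.0])]
dome top [([413.0, 208.0], 0.7, [540.0, -244.0])]
dome_top scene [([236.0, 285.0], 0.82, [550.0, -256.0])]
dome_top top [([416.0, 207.0], 0.58, [542.0, -250.0])]
flat scene [([233.0, 195.0], 0.72, [345.0, -128.0]), ([329.0, 208.0], 0.61, [532.0, 28.0])]
flat top [([306.0, 216.0], 0.89, [522.0, 29.0]),
[... 911 characters left out ...]
)]
wash_bottle top [([444.0, 120.0], 0.62, [771.0, -332.0])]
{'t': 1.4, 'q': array([-1.42312463e+00,  3.58806822e-01,  1.51038715e+00,  5.33557720e-07,
        1.27251056e+00, -1.15062981e-01]), 'qvel': array([-0.00023214, -0.00078932, -0.00088718,  0.00058556,  0.00013576,
       -0.00032877]), 'effort': array([-5.44977811e-04, -5.15335035e+01, -2.71122372e+01,  6.74566696e-02,
        2.43265391e-02,  1.28592454e-06]), 'tool_pos': array([ 155.84363122, -579.37920189,  230.6236115 ]), 'ee_rot': array([-1.3220206 ,  1.01355693, -1.0134236 ]), 'contact_force': array([-0.07302576, -0.36775062,  0.09755714]), 'moment': array([-0.05385514,  0.03880441, -0.0075921 ]), 'opening': 87.7760703316021}
```

Run:
```python
import cv2,numpy as np
t=cv2.imread('pics/top0.png');s=cv2.imread('pics/scene0.png')
cv2.imwrite('pics/a.png',np.vstack([cv2.resize(t[100:320,130:530],(800,440)),cv2.resize(s[100:180,320:480],(320,160))[:, :].repeat(1,0) if 0 else np.zeros((1,800,3),np.uint8)]))
c1=cv2.resize(t[170:260,150:290],(800,514),interpolation=cv2.INTER_CUBIC)
cv2.imwrite('pics/b.png',c1)
cv2.imwrite('pics/c.png',cv2.resize(s[90:390,180:560],(760,600),interpolation=cv2.INTER_CUBIC))
```

```text
(no output)
```

View pics/a.png

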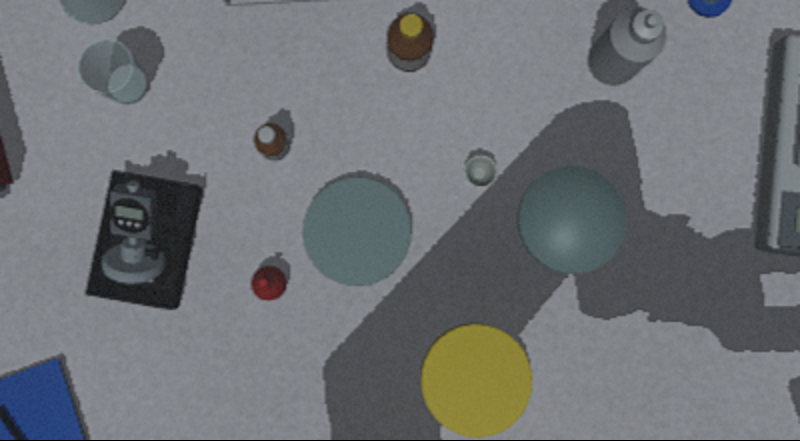

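View pics/b.png

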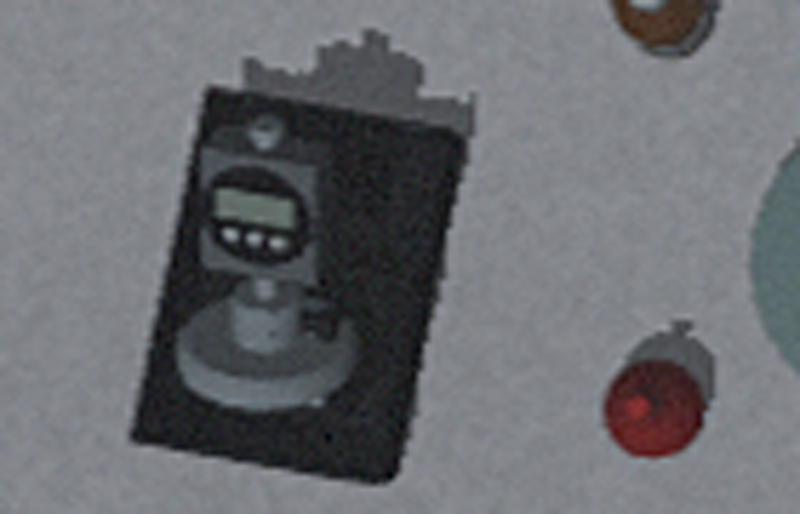

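View pics/c.png

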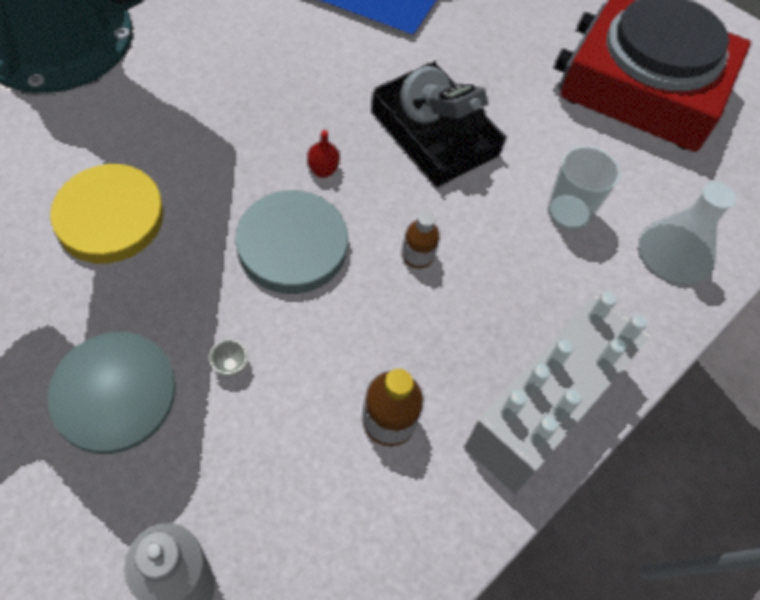

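```bash
cat > m.py <<'E'
from h import *
from scipy.optimize import least_squares,minimize
I={n:cv2.imread(f'pics/{n}0.png') for n in('scene','top')}
S={n:manip.snapshot(n) for n in I}
th=np.linspace(0,2*np.pi,60,endpoint=False);C=np.c_[np.cos(th),np.sin(th),0*th]
def hull(n,P): return cv2.convexHull(proj(S[n],P).astype(np.float32)).reshape(-1,2)
def dense(h,k=300):
    p=np.vstack([h,h[:1]]);L=np.r_[0,np.cumsum(np.linalg.norm(np.diff(p,axis=0),axis=1))];s=np.linspace(0,L[-1],k);return np.c_[np.interp(s,L,p[:,0]),np.interp(s,L,p[:,1])]
def disc(x,y,prof): return np.vstack([C*[r,r,0]+[x,y,z] for z,r in prof])
FL=[(0,70),(25,70)];DO=[(0,70),(12,70)]+[(37.1-110+np.sqrt(110**2-r*r),r) for r in range(0,70,5)]
def box(x,y,a):
    c,s=np.cos(a),np.sin(a);Q=[(u,v,z) for u,z1 in((-80,48),(80,48)) for v in(-55,55) for z in(0,z1)]
    return np.array([(x+c*u-s*v,y+s*u+c*v,z) for u,v,z in Q])
E
cat > f.py <<'E'
from m import *
def greenmask(im,seed):
    hsv=cv2.cvtColor(cv2.GaussianBlur(im,(0,0),.8),cv2.COLOR_BGR2HSV).astype(int)
    m=((hsv[...,0]>70)&(hsv[...,0]<100)&(hsv[...,1]>35)).astype(np.uint8);return pick(m,seed)
def pick(m,seed):
    m=cv2.morphologyEx(m,cv2.MORPH_OPEN,np.ones((3,3)));m=cv2.morphologyEx(m,cv2.MORPH_CLOSE,np.ones((5,5)))
    _,l=cv2.connectedComponents(m);k=l[seed[1],seed[0]];c,_=cv2.findContours((l==k).astype(np.uint8),0,1)
    return cv2.convexHull(max(c,key=cv2.contourArea)).reshape(-1,2).astype(float)
def fit(obs,model,x0,views):
    def res(x):
        r=[]
        for n in views:
            h=hull(n,model(*x)).reshape(-1,1,2)
            r+=[cv2.pointPolygonTest(h,tuple(map(float,p)),True)-.5 for p in dense(obs[n],120)]
        return r
    s=least_squares(res,x0,diff_step=1e-3,loss='soft_l1');print(views,np.round(s.x,3),'rms px',np.sqrt(np.mean(np.square(res(s.x)))).round(2));return s.x
of={n:greenmask(I[n],p) for n,p in(('scene',(326,208)),('top',(308,216)))}
od={n:greenmask(I[n],p) for n,p in(('scene',(234,300)),('top',(416,207)))}
oc={}
for n,p in(('scene',(400,177)),('top',(220,215))):
    oc[n]=pick((I[n].max(2)<60).astype(np.uint8),p)
for v in(['top'],['scene'],['scene','top']):
    fit(of,lambda x,y:disc(x,y,FL),[522,27],v);fit(od,lambda x,y:disc(x,y,DO),[541,-248],v);fit(oc,box,[510,266,-.15],v)
E
python3 f.py
python3 - <<'E'
import cv2
s=cv2.imread('pics/scene0.png')
cv2.imwrite('pics/d.png',cv2.resize(s[115:190,360:440],(640,600),interpolation=cv2.INTER_CUBIC))
E
```

```text
['top'] [524.9    23.534] rms px 0.34
['top'] [ 538.688 -254.529] rms px 0.17
['top'] [ 5.15035e+02  2.92785e+02 -1.75000e-01] rms px 0.51
['scene'] [522.365  26.577] rms px 1.88
['scene'] [ 537.265 -253.537] rms px 0.89
['scene'] [ 5.16070e+02  2.92798e+02 -2.07000e-01] rms px 3.6
['scene', 'top'] [524.737  23.839] rms px 1.4
['scene', 'top'] [ 538.201 -254.139] rms px 0.68
['scene', 'top'] [ 5.15302e+02  2.92797e+02 -1.83000e-01] rms px 2.57
```

View pics/d.png

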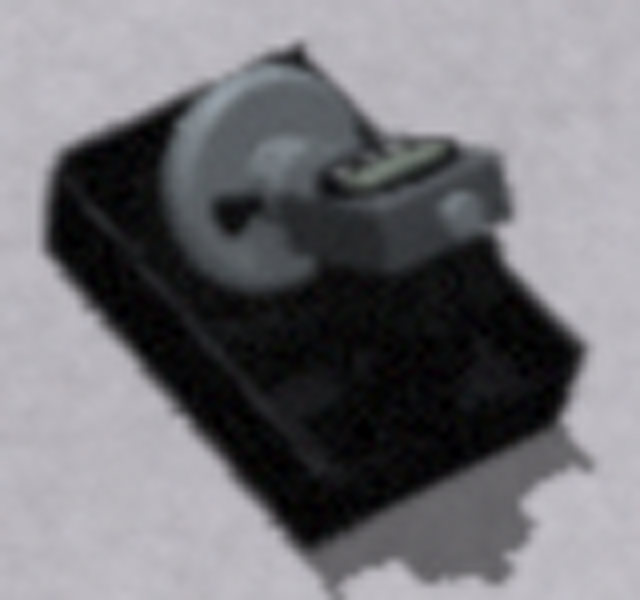

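```bash
cat > g.py <<'E'
from m import *
t=lambda x,y:(150+x/5.714,170+y/5.714); s=lambda x,y:(360+x/8,115+y/8)
# model pts in sphero frame
F=[('top',(-12,25,117),t(203,153)),('top',(-12,-25,117),t(318,165)),('top',(-12,-25,57),t(312,282)),('top',(-12,25,57),t(200,268)),('top',(0,0,125),t(265,132)),
('scene',(-12,25,117),s(500,155)),('scene',(12,25,117),s(512,220)),('scene',(12,-25,117),s(393,272)),('scene',(-12,-25,117),s(385,205)),('scene',(0,0,127),s(464,207))]
def Rm(yaw,tilt):
    c,sn=np.cos(tilt),np.sin(tilt); z=np.array([c,0,sn]);x=np.array([sn,0,-c]);y=np.cross(z,x)
    return R.from_euler('z',yaw).as_matrix()@np.c_[x,y,z]
def res(p,full=False):
    M=Rm(p[3],p[4]); r=[]
    for n,m,px in F: r+=list(proj(S[n],p[:3]+M@np.array(m))[0]-px)
    r=np.array(r)
    return r if full else np.r_[r,(p[3]+.175)/.02,(p[4]-np.radians(35))/.02]
q=least_squares(res,[460,295,40,-.175,.61],loss='soft_l1').x
print(np.round(q,3));print(res(q,True).reshape(-1,2).round(1).tolist())
M=Rm(q[3],q[4]);h=q[:3]+M@[0,0,87];print('head',h)
d=R.from_euler('z',.175).as_matrix()@(np.array(h)-[515,292.8,0]);print('head in case',d)
print('y_s',M[:,1],'ee',R.from_rotvec(manip.get_obs()['ee_rot']).as_matrix().round(3).tolist(), manip.get_obs()['t'])
E
python3 g.py
```

```text
[ 4.74002e+02  3.00412e+02  4.56650e+01 -1.73000e-01  6.16000e-01]
[[-1.3, -1.3], [-0.4, 0.1], [0.5, 1.2], [-0.3, 0.2], [0.1, -1.3], [-0.1, -1.3], [0.4, -0.5], [-0.5, 0.8], [-1.7, 0.3], [0.0, 1.1]]
head [543.96068267 288.18713992  95.91740502]
head in case [29.32148929  0.49988478 95.91740502]
y_s [0.17212916 0.98507439 0.        ] ee [[0.26, -0.0, 0.966], [-0.966, 0.0, 0.26], [-0.0, -1.0, 0.0]] 1.6
```

```bash
cat > plan.py <<'E'
from h import *
def yawtilt(b,tl,):  # x axis bearing b; tool y tilted from down by tl toward bearing b-90deg (outward when x is to the left)
    x=np.array([np.cos(b),np.sin(b),0]);o=np.array([np.sin(b),-np.cos(b),0]);y=o*np.sin(tl)-np.array([0,0,np.cos(tl)])
    return np.c_[x,y,np.cross(x,y)]
def plan(pos,M,N,cyl=True,show=5):
    o=manip.get_obs();p=np.array(o['tool_pos']);A=R.from_rotvec(o['ee_rot']);B=R.from_matrix(M);w=(A.inv()*B).as_rotvec();pos=np.array(pos,float)
    print('t %.2f pos %s dist %.1f mm ang %.3f rad  err tool-frame %s q %s F %s open %.1f'%(o['t'],p.round(1),np.linalg.norm(pos-p),np.linalg.norm(w),(A.inv().apply(pos-p)).round(1),np.round(o['q'],2),np.round(o['contact_force'],1),o['opening']))
    cy=lambda v:np.array([np.hypot(v[0],v[1]),np.arctan2(v[1],v[0]),v[2]]);ca=lambda c:np.array([c[0]*np.cos(c[1]),c[0]*np.sin(c[1]),c[2]])
    pts=[ca(cy(p)+(cy(pos)-cy(p))*k/N) if cyl else p+(pos-p)*k/N for k in range(N+1)]
    out=[]
    for k in range(min(N,show)):
        Rk=A*R.from_rotvec(w*k/N);out.append([*[round(float(v),4) for v in Rk.inv().apply(pts[k+1]-pts[k])/1000],*[round(float(v),3) for v in w/N]])
    print('['+','.join(str(r) for r in out)+']')
HEAD=np.array([544,288.2,96.]);YS=1.398
E
python3 -c "
from plan import *
plan([544,288,230],yawtilt(YS,0),25,show=25)"
```

```text
t 1.60 pos [ 155.9 -579.4  230.6] dist 950.3 mm ang 2.706 rad  err tool-frame [-7.368e+02  7.000e-01  6.001e+02] q [-1.42  0.36  1.51 -0.    1.27 -0.12] F [-0.1 -0.   0.3] open 87.9
[[-0.0009, 0.0, 0.0431, -0.0, -0.108, -0.0],[0.0006, 0.0, 0.0431, -0.0, -0.108, -0.0],[0.0022, 0.0, 0.0431, -0.0, -0.108, -0.0],[0.0038, 0.0, 0.0431, -0.0, -0.108, -0.0],[0.0054, 0.0, 0.0429, -0.0, -0.108, -0.0],[0.0069, 0.0, 0.0428, -0.0, -0.108, -0.0],[0.0085, 0.0, 0.0425, -0.0, -0.108, -0.0],[0.01, 0.0, 0.0422, -0.0, -0.108, -0.0],[0.0116, 0.0, 0.0419, -0.0, -0.108, -0.0],[0.0131, 0.0, 0.0415, -0.0, -0.108, -0.0],[0.0146, 0.0, 0.041, -0.0, -0.108, -0.0],[0.0161, 0.0, 0.0405, -0.0, -0.108, -0.0],[0.0176, 0.0, 0.0399, -0.0, -0.108, -0.0],[0.0191, 0.0, 0.0393, -0.0, -0.108, -0.0],[0.0205, 0.0, 0.0386, -0.0, -0.108, -0.0],[0.0219, 0.0, 0.0379, -0.0, -0.108, -0.0],[0.0233, 0.0, 0.0371, -0.0, -0.108, -0.0],[0.0247, 0.0, 0.0362, -0.0, -0.108, -0.0],[0.026, 0.0, 0.0354, -0.0, -0.108, -0.0],[0.0273, 0.0, 0.0344, -0.0, -0.108, -0.0],[0.0286, 0.0, 0.0334, -0.0, -0.108, -0.0],[0.0298, 0.0, 0.0324, -0.0, -0.108, -0.0],[0.031, 0.0, 0.0313, -0.0, -0.108, -0.0],[0.0322, 0.0, 0.0302, -0.0, -0.108, -0.0],[0.0333, 0.0, 0.0291, -0.0, -0.108, -0.0]]
```

```bash
python3 -m creep '[[0,0,0.043,0,-0.108,0],[0.001,0,0.043,0,-0.108,0],[0.002,0,0.043,0,-0.108,0],[0.004,0,0.043,0,-0.108,0],[0.005,0,0.043,0,-0.108,0]]' 0.08
python3 -m creep '[[0.007,0,0.043,0,-0.108,0],[0.008,0,0.043,0,-0.108,0],[0.01,0,0.042,0,-0.108,0],[0.012,0,0.042,0,-0.108,0],[0.013,0,0.041,0,-0.108,0]]'
python3 -c "
from plan import *
plan([544,288,230],yawtilt(YS,0),16,show=16)"
```

```text
t: 2.1
tool_pos: [352.1, -493.0, 230.5]
ee_rot: [-1.492, 0.593, -0.594]
contact_force: [1.2, 0.5, 0.5]
opening: 80.1
t: 2.6
tool_pos: [509.8, -332.6, 230.0]
ee_rot: [-1.571, 0.152, -0.156]
contact_force: [0.2, 0.5, 0.5]
opening: 79.9
t 2.60 pos [ 509.8 -332.6  230. ] dist 621.5 mm ang 1.594 rad  err tool-frame [-87.3  -3.8 615.4] q [-0.69  0.37  1.5  -0.    1.27 -0.49] F [0.2 0.5 0.5] open 79.9
[[0.0142, -0.0002, 0.0379, 0.0, -0.1, -0.0],[0.0155, -0.0002, 0.0375, 0.0, -0.1, -0.0],[0.0167, -0.0002, 0.037, 0.0, -0.1, -0.0],[0.018, -0.0002, 0.0364, 0.0, -0.1, -0.0],[0.0192, -0.0002, 0.0358, 0.0, -0.1, -0.0],[0.0204, -0.0001, 0.0352, 0.0, -0.1, -0.0],[0.0215, -0.0001, 0.0345, 0.0, -0.1, -0.0],[0.0227, -0.0001, 0.0338, 0.0, -0.1, -0.0],[0.0238, -0.0001, 0.0331, 0.0, -0.1, -0.0],[0.0249, -0.0001, 0.0323, 0.0, -0.1, -0.0],[0.026, -0.0001, 0.0315, 0.0, -0.1, -0.0],[0.027, -0.0001, 0.0306, 0.0, -0.1, -0.0],[0.028, -0.0001, 0.0297, 0.0, -0.1, -0.0],[0.029, -0.0, 0.0288, 0.0, -0.1, -0.0],[0.03, -0.0, 0.0279, 0.0, -0.1, -0.0],[0.0309, -0.0, 0.0269, 0.0, -0.1, -0.0]]
```

```bash
python3 -m creep '[[0.014,0,0.038,0,-0.1,0],[0.016,0,0.038,0,-0.1,0],[0.017,0,0.037,0,-0.1,0],[0.018,0,0.036,0,-0.1,0],[0.019,0,0.036,0,-0.1,0]]' >/dev/null
python3 -m creep '[[0.02,0,0.035,0,-0.1,0],[0.022,0,0.035,0,-0.1,0],[0.023,0,0.034,0,-0.1,0],[0.024,0,0.033,0,-0.1,0],[0.025,0,0.032,0,-0.1,0]]'
python3 -m creep '[[0.026,0,0.032,0,-0.1,0],[0.027,0,0.031,0,-0.1,0],[0.028,0,0.03,0,-0.1,0],[0.029,0,0.029,0,-0.1,0],[0.03,0,0.028,0,-0.1,0]]'
python3 -c "
from plan import *
M=yawtilt(YS,-np.radians(30));print(M.round(3).tolist())
plan(HEAD+M[:,1]*(11-100),M,5)"
```

```text
t: 3.6
tool_pos: [610.9, 71.6, 227.9]
ee_rot: [-1.478, -0.666, 0.66]
contact_force: [0.6, -0.9, 0.5]
opening: 80.1
t: 4.1
tool_pos: [548.9, 275.4, 226.0]
ee_rot: [-1.31, -1.064, 1.058]
contact_force: [0.3, 0.7, 0.3]
opening: 79.9
[[0.172, -0.493, -0.853], [0.985, 0.086, 0.149], [0.0, -0.866, 0.5]]
t 4.10 pos [548.9 275.4 226. ] dist 65.9 mm ang 0.536 rad  err tool-frame [ 13.1  53.3 -36.5] q [ 0.36  0.38  1.49 -0.01  1.27 -1.01] F [0.3 0.7 0.3] open 79.9
[[0.0027, 0.0107, -0.0072, 0.107, -0.006, 0.001],[0.0026, 0.0098, -0.0084, 0.107, -0.006, 0.001],[0.0025, 0.0089, -0.0094, 0.107, -0.006, 0.001],[0.0024, 0.0078, -0.0104, 0.107, -0.006, 0.001],[0.0023, 0.0066, -0.0112, 0.107, -0.006, 0.001]]
```

```bash
python3 -m creep '[[0.003,0.011,-0.007,0.107,-0.006,0],[0.003,0.01,-0.008,0.107,-0.006,0],[0.003,0.009,-0.009,0.107,-0.006,0],[0.003,0.008,-0.01,0.107,-0.006,0],[0.002,0.007,-0.011,0.107,-0.006,0]]' >/dev/null
python3 -m creep '[[0,0,0,0,0,0]]'
python3 -c "
from plan import *
M=yawtilt(YS,-np.radians(30))
plan(HEAD+M[:,1]*11,M,5)
for n in('scene','top'): cv2.imwrite(f'pics/{n}1.png',manip.snapshot(n)['img'])
a=cv2.imread('pics/scene1.png')[40:200,320:520];b=cv2.imread('pics/top1.png')[130:290,130:330]
cv2.imwrite('pics/e.png',np.hstack([cv2.resize(a,(400,320)),cv2.resize(b,(400,320))]))
"
```

```text
t: 4.7
tool_pos: [581.0, 293.0, 170.6]
ee_rot: [-0.838, -0.728, 1.278]
contact_force: [0.1, -0.6, -0.9]
opening: 79.6
t 4.70 pos [581.  293.  170.6] dist 94.3 mm ang 0.029 rad  err tool-frame [-11.   93.3  -8.1] q [ 0.24  0.76  1.07  0.21  1.81 -1.18] F [ 0.1 -0.6 -0.9] open 79.6
[[-0.0021, 0.0187, -0.0016, -0.004, 0.004, -0.001],[-0.0021, 0.0187, -0.0015, -0.004, 0.004, -0.001],[-0.0022, 0.0187, -0.0015, -0.004, 0.004, -0.001],[-0.0023, 0.0186, -0.0015, -0.004, 0.004, -0.001],[-0.0024, 0.0186, -0.0014, -0.004, 0.004, -0.001]]
```

View pics/e.png

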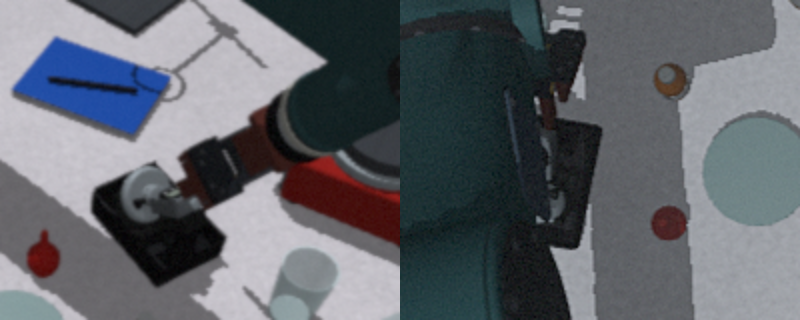

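```bash
python3 -m creep '[[-0.006,0.01,-0.004,-0.01,0.01,0],[-0.005,0.01,-0.004,-0.01,0.01,0],[0,0,0,0,0,0]]'
python3 -c "
from plan import *
M=yawtilt(YS,-np.radians(30))
plan(HEAD+M[:,1]*11,M,5)
"
```

```text
t: 5.1
tool_pos: [574.7, 285.4, 159.8]
ee_rot: [-0.878, -0.746, 1.256]
contact_force: [0.0, -0.6, 1.6]
opening: 79.5
t 5.10 pos [574.7 285.4 159.8] dist 81.8 mm ang 0.021 rad  err tool-frame [-2.6 81.7 -3.6] q [ 0.24  0.73  1.13  0.2   1.74 -1.18] F [ 0.  -0.6  1.6] open 79.5
[[-0.0004, 0.0164, -0.0007, 0.004, 0.001, 0.0],[-0.0004, 0.0163, -0.0008, 0.004, 0.001, 0.0],[-0.0005, 0.0163, -0.0009, 0.004, 0.001, 0.0],[-0.0006, 0.0163, -0.0009, 0.004, 0.001, 0.0],[-0.0007, 0.0163, -0.001, 0.004, 0.001, 0.0]]
```

```bash
python3 -m creep '[[-0.001,0.015,-0.001,0.004,0.001,0],[-0.001,0.015,-0.001,0.004,0.001,0],[-0.001,0.015,-0.001,0.004,0.001,0],[0,0.015,-0.001,0.004,0.001,0],[0,0.01,-0.001,0.004,0.001,0]]'
python3 -c "
from plan import *
M=yawtilt(YS,-np.radians(30))
plan(HEAD+M[:,1]*11,M,1)
"
```

```text
t: 5.6
tool_pos: [543.1, 290.0, 98.1]
ee_rot: [-0.868, -0.739, 1.256]
contact_force: [0.1, -0.1, 0.7]
opening: 79.8
t 5.60 pos [543.1 290.   98.1] dist 12.5 mm ang 0.011 rad  err tool-frame [-1.7 12.3 -1.9] q [ 0.25  0.76  1.25  0.21  1.6  -1.19] F [ 0.1 -0.1  0.7] open 79.8
[[-0.0017, 0.0123, -0.0019, 0.009, 0.005, 0.004]]
```

```bash
python3 -m creep '[[-0.001,0.006,-0.001,0.005,0.003,0.002],[-0.001,0.006,-0.001,0.004,0.002,0.002],[0,0,0,0,0,0]]'
python3 -m creep '[[0,0,0,0,0,0],[0,0,0,0,0,0],[0,0,0,0,0,0],[0,0,0,0,0,0],[0,0,0,0,0,0]]' 0.04 12
python3 -m creep '[[0,0,0,0,0,0],[0,0,0,0,0,0],[0,0,0,0,0,0]]' 0.03 50
python3 -c "
from plan import *
M=yawtilt(YS,-np.radians(30))
plan(HEAD+M[:,1]*11,M,1)
"
```

```text
t: 5.9
tool_pos: [536.3, 288.5, 83.0]
ee_rot: [-0.863, -0.722, 1.263]
contact_force: [-0.6, 0.5, 0.2]
opening: 80.1
t: 6.4
tool_pos: [538.3, 289.1, 84.0]
ee_rot: [-0.864, -0.725, 1.26]
contact_force: [-0.9, 1.5, -0.7]
opening: 50.7
t: 6.7
tool_pos: [538.3, 289.0, 84.0]
ee_rot: [-0.864, -0.725, 1.26]
contact_force: [0.3, -0.2, -1.0]
opening: 50.1
t 6.70 pos [538.3 289.   84. ] dist 2.5 mm ang 0.002 rad  err tool-frame [ 0.2 -2.3  1.1] q [ 0.25  0.78  1.26  0.21  1.59 -1.19] F [ 0.3 -0.2 -1. ] open 50.1
[[0.0002, -0.0023, 0.0011, -0.002, -0.001, -0.0]]
```

```bash
python3 -m creep '[[0,-0.009,0.005,0,0,0],[0,-0.013,0.0075,0,0,0],[0,-0.017,0.01,0,0,0],[0,-0.017,0.01,0,0,0],[0,-0.017,0.01,0,0,0]]'
python3 -m creep '[[0,-0.017,0.01,0,0,0],[0,-0.017,0.01,0,0,0],[0,-0.017,0.01,0,0,0],[0,-0.017,0.01,0,0,0],[0,0,0,0,0,0]]'
python3 -c "
from plan import *
for n in('scene','top'): cv2.imwrite(f'pics/{n}2.png',manip.snapshot(n)['img'])
cv2.imwrite('pics/f.png',np.hstack([cv2.imread('pics/scene2.png')[20:240,300:520],cv2.imread('pics/top2.png')[70:290,60:340]]))
M=yawtilt(np.pi/2+np.arctan2(24,525),np.radians(24.7))
plan([524,24,240],M,12,show=12)
"
```

```text
t: 7.2
tool_pos: [537.2, 287.9, 171.4]
ee_rot: [-0.865, -0.721, 1.263]
contact_force: [0.4, -0.0, -3.2]
opening: 49.8
t: 7.7
tool_pos: [538.5, 288.1, 262.5]
ee_rot: [-0.871, -0.73, 1.258]
contact_force: [1.6, -0.4, -2.5]
opening: 50.2
t 7.80 pos [537.5 287.7 259.4] dist 264.8 mm ang 0.975 rad  err tool-frame [-262.     1.6  -37.9] q [ 0.25  0.62  1.12  0.21  1.88 -1.13] F [-0.2 -0.9 -3.4] open 50.1
[[-0.0222, -0.0025, -0.0077, -0.079, -0.019, 0.001],[-0.0224, -0.0014, -0.0065, -0.079, -0.019, 0.001],[-0.0225, -0.0006, -0.0053, -0.079, -0.019, 0.001],[-0.0226, 0.0001, -0.004, -0.079, -0.019, 0.001],[-0.0225, 0.0006, -0.0026, -0.079, -0.019, 0.001],[-0.0224, 0.0009, -0.0012, -0.079, -0.019, 0.001],[-0.0221, 0.0011, 0.0002, -0.079, -0.019, 0.001],[-0.0218, 0.001, 0.0016, -0.079, -0.019, 0.001],[-0.0214, 0.0008, 0.003, -0.079, -0.019, 0.001],[-0.021, 0.0004, 0.0042, -0.079, -0.019, 0.001],[-0.0205, -0.0001, 0.0054, -0.079, -0.019, 0.001],[-0.0199, -0.0008, 0.0065, -0.079, -0.019, 0.001]]
```

View pics/f.png

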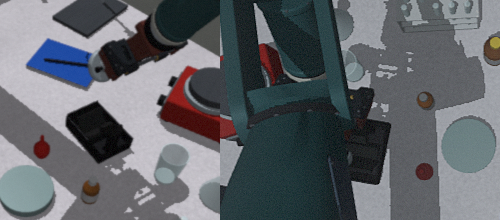

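```bash
python3 -m creep '[[-0.022,-0.002,-0.008,-0.079,-0.019,0],[-0.022,-0.001,-0.007,-0.079,-0.019,0],[-0.022,-0.001,-0.005,-0.079,-0.019,0],[-0.023,0,-0.004,-0.079,-0.019,0],[-0.022,0.001,-0.003,-0.079,-0.019,0]]'
python3 -m creep '[[-0.022,0.001,-0.001,-0.079,-0.019,0],[-0.022,0.001,0,-0.079,-0.019,0],[-0.022,0.001,0.002,-0.079,-0.019,0],[-0.021,0.001,0.003,-0.079,-0.019,0],[-0.021,0,0.004,-0.079,-0.019,0]]'
python3 -c "
from plan import *
M=yawtilt(np.pi/2+np.arctan2(24,525),np.radians(24.7))
plan([524,24,240],M,3)
"
```

```text
t: 8.3
tool_pos: [546.5, 171.3, 241.0]
ee_rot: [-1.133, -1.077, 1.189]
contact_force: [-0.5, -0.0, -3.1]
opening: 50.0
t: 8.8
tool_pos: [526.9, 59.2, 226.3]
ee_rot: [-1.386, -1.431, 1.07]
contact_force: [-0.1, 0.6, -3.1]
opening: 49.7
t 8.80 pos [526.9  59.2 226.3] dist 37.9 mm ang 0.159 rad  err tool-frame [-35.  -14.6  -0.3] q [-0.04  0.13  1.88  0.04  0.86 -1.65] F [-0.1  0.6 -3.1] open 49.7
[[-0.0117, -0.0048, -0.0004, -0.052, -0.009, 0.001],[-0.0117, -0.0049, -0.0003, -0.052, -0.009, 0.001],[-0.0116, -0.0049, -0.0002, -0.052, -0.009, 0.001]]
```

```bash
python3 -m creep '[[-0.012,-0.005,0,-0.052,-0.009,0],[-0.012,-0.005,0,-0.052,-0.009,0],[-0.012,-0.005,0,-0.052,-0.009,0],[0,0,0,0,0,0]]'
cat > sp.py <<'E'
from plan import *
# sphero pose in tool frame from grasp
T0=R.from_rotvec([-0.864,-0.725,1.26]).as_matrix();p0=np.array([538.3,289.,84.])
c,s=np.cos(.616),np.sin(.616);zs=np.array([c,0,s]);xs=np.array([s,0,-c])
Ms=R.from_euler('z',-.173).as_matrix()@np.c_[xs,np.cross(zs,xs),zs]
FT=T0.T@(np.array([474.0,300.4,45.7])-p0);MT=T0.T@Ms
def pose():
    o=manip.get_obs();A=R.from_rotvec(o['ee_rot']).as_matrix();return o['tool_pos']+A@FT,A@MT
def draw(s,f,M):
    im=cv2.resize(s['img'],None,fx=3,fy=3,interpolation=cv2.INTER_CUBIC)
    th=np.linspace(0,2*np.pi,40)
    for z,r in((8,38),(21,38),(127,7)):
        q=proj(s,[f+M@[r*np.cos(a),r*np.sin(a),z] for a in th])*3+1;cv2.polylines(im,[q.astype(int)],True,(0,0,255),1)
    for z in(57,117):
        q=proj(s,[f+M@[a,b,z] for a,b in((-12,-25),(12,-25),(12,25),(-12,25))])*3+1;cv2.polylines(im,[q.astype(int)],True,(0,255,255),1)
    return im
def pic(name,zoom=130):
    f,M=pose();L=[]
    for n in('scene','top'):
        s=manip.snapshot(n);im=draw(s,f,M);c=(proj(s,f+M@[0,0,60])[0]*3).astype(int)
        im=cv2.copyMakeBorder(im,300,300,300,300,cv2.BORDER_CONSTANT);L.append(im[c[1]+50:c[1]+550,c[0]+105:c[0]+495])
    cv2.imwrite(name,np.hstack(L));print('foot',f.round(1),'axis',M[:,2].round(3),'tool',manip.get_obs()['tool_pos'].round(1))
E
python3 -c "
from sp import *
print(FT,MT.round(3).tolist())
pic('pics/g.png')"
```

```text
t: 9.2
tool_pos: [510.1, 21.0, 231.5]
ee_rot: [-1.476, -1.552, 1.005]
contact_force: [-0.2, -0.5, -2.6]
opening: 50.2
[ 0.17372666 65.89696937 37.26793859] [[0.001, 1.0, -0.0], [0.416, -0.001, -0.909], [-0.909, 0.001, -0.416]]
foot [502.6  21.2 156.2] axis [ 0.013 -0.005  1.   ] tool [511.8  21.6 232.2]
```

View pics/g.png

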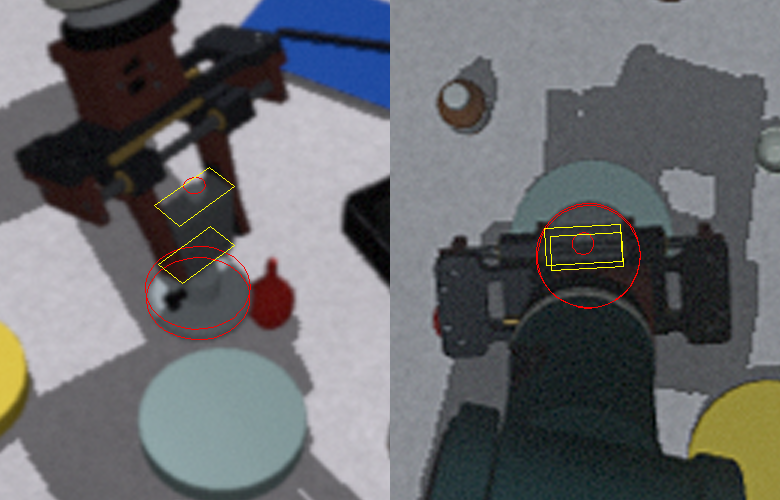

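```bash
cat >> sp.py <<'E'
def go(foot,N,show=5,level=True):
    f,M=pose();o=manip.get_obs();A=R.from_rotvec(o['ee_rot']).as_matrix()
    ax=np.cross(M[:,2],[0,0,1]) if level else np.zeros(3)
    B=R.from_rotvec(ax).as_matrix()@A
    print('foot',f.round(1),'axis',M[:,2].round(3));plan(np.array(foot)-B@FT,B,N,cyl=False,show=show)
E
python3 -c "
from sp import *
go([524.7,23.7,45],5)"
```

```text
foot [504.4  21.9 156.8] axis [ 0.013 -0.005  1.   ]
t 9.30 pos [511.8  21.6 232.2] dist 113.4 mm ang 0.014 rad  err tool-frame [  0.7 110.1  27.4] q [-0.16  0.04  2.02  0.14  0.68 -1.86] F [ 0.6  1.  -2.8] open 49.9
[[0.0001, 0.022, 0.0055, -0.003, -0.0, 0.001],[0.0002, 0.022, 0.0055, -0.003, -0.0, 0.001],[0.0002, 0.022, 0.0056, -0.003, -0.0, 0.001],[0.0002, 0.022, 0.0057, -0.003, -0.0, 0.001],[0.0002, 0.022, 0.0057, -0.003, -0.0, 0.001]]
```

```bash
python3 -m creep '[[0,0.021,0.0055,-0.003,0,0],[0,0.021,0.0055,-0.003,0,0],[0,0.021,0.0055,-0.003,0,0],[0,0.021,0.0055,-0.003,0,0],[0,0,0,0,0,0]]'
python3 -c "
from sp import *
go([524.7,23.7,30],4)"
```

```text
t: 9.8
tool_pos: [530.0, 25.9, 143.6]
ee_rot: [-1.478, -1.561, 0.998]
contact_force: [0.4, 1.1, -3.3]
opening: 49.8
foot [523.2  26.4  68.2] axis [ 0.005 -0.008  1.   ]
t 9.80 pos [530.   25.9 143.6] dist 38.2 mm ang 0.009 rad  err tool-frame [-2.4 35.2 14.7] q [-0.14  0.22  2.11  0.22  0.41 -1.94] F [ 0.4  1.1 -3.3] open 49.8
[[-0.0006, 0.0088, 0.0037, -0.001, -0.001, 0.002],[-0.0006, 0.0088, 0.0037, -0.001, -0.001, 0.002],[-0.0006, 0.0088, 0.0037, -0.001, -0.001, 0.002],[-0.0005, 0.0088, 0.0037, -0.001, -0.001, 0.002]]
```

```bash
python3 -m creep '[[-0.001,0.01,0.009,-0.001,-0.001,0.002],[-0.001,0.01,0.009,-0.001,-0.001,0.002],[0,0.01,0.007,0,0,0],[0,0,0,0,0,0]]'
python3 -c "
from sp import *
go([540,23.7,28],2)"
```

```text
t: 10.2
tool_pos: [523.2, 26.2, 106.2]
ee_rot: [-1.478, -1.564, 1.001]
contact_force: [0.4, 1.2, -3.3]
opening: 49.9
foot [516.5  26.5  30.8] axis [ 0.003 -0.006  1.   ]
t 10.20 pos [523.2  26.2 106.2] dist 23.6 mm ang 0.007 rad  err tool-frame [ -3.6  12.1 -19.9] q [-0.14  0.29  2.16  0.31  0.28 -2.05] F [ 0.4  1.2 -3.3] open 49.9
[[-0.0018, 0.006, -0.0099, -0.002, -0.001, 0.003],[-0.0018, 0.0061, -0.0099, -0.002, -0.001, 0.003]]
```

```bash
python3 -m creep '[[-0.002,0.004,-0.01,0,0,0],[-0.001,0.004,-0.01,0,0,0],[0,0,0,0,0,0]]'
python3 -c "
from sp import *
go([540,23.7,28],2)"
```

```text
t: 10.5
tool_pos: [550.1, 24.7, 110.2]
ee_rot: [-1.481, -1.567, 0.999]
contact_force: [0.1, 0.1, -3.0]
opening: 49.9
foot [543.6  24.9  34.7] axis [-0.001 -0.006  1.   ]
t 10.50 pos [550.1  24.7 110.2] dist 7.7 mm ang 0.006 rad  err tool-frame [-0.6  4.6  6.1] q [-0.14  0.31  2.11  0.28  0.31 -2.01] F [ 0.1  0.1 -3. ] open 49.9
[[-0.0003, 0.0023, 0.0031, 0.001, -0.001, 0.003],[-0.0003, 0.0023, 0.0031, 0.001, -0.001, 0.003]]
```

```bash
python3 -m creep '[[0,0.0036,0.0017,0,0,0],[0,0.0018,0.0008,0,0,0],[0,0,0,0,0,0]]'
python3 -m creep '[[0,0.0018,0.0008,0,0,0],[0,0,0,0,0,0]]'
python3 -c "
from sp import *
go([540,23.7,25],2)"
```

```text
t: 10.8
tool_pos: [551.9, 24.7, 105.3]
ee_rot: [-1.483, -1.57, 0.998]
contact_force: [0.6, 0.3, -3.1]
opening: 50.0
t: 11.0
tool_pos: [551.1, 24.8, 102.8]
ee_rot: [-1.482, -1.569, 0.998]
contact_force: [-0.1, 0.1, -3.2]
opening: 49.9
foot [544.8  25.   27.4] axis [-0.002 -0.006  1.   ]
t 11.00 pos [551.1  24.8 102.8] dist 5.3 mm ang 0.007 rad  err tool-frame [-0.6  0.2  5.2] q [-0.14  0.33  2.12  0.3   0.29 -2.03] F [-0.1  0.1 -3.2] open 49.9
[[-0.0003, 0.0001, 0.0026, 0.001, -0.001, 0.003],[-0.0003, 0.0001, 0.0026, 0.001, -0.001, 0.003]]
```

```bash
for i in 1 2; do python3 -m creep '[[0,0.001,0.0005,0,0,0],[0,0,0,0,0,0]]'; done; python3 -m creep '[[0,0.001,0.0005,0,0,0],[0,0,0,0,0,0]]'
```

```text
t: 11.2
tool_pos: [551.2, 24.7, 102.1]
ee_rot: [-1.483, -1.569, 0.998]
contact_force: [-1.5, 0.2, 0.5]
opening: 49.6
t: 11.4
tool_pos: [551.5, 24.9, 102.1]
ee_rot: [-1.484, -1.571, 0.996]
contact_force: [-1.4, -0.8, 0.5]
opening: 49.6
t: 11.6
tool_pos: [551.6, 25.0, 102.1]
ee_rot: [-1.485, -1.572, 0.996]
contact_force: [-2.8, 0.4, 1.2]
opening: 49.4
```

```bash
python3 -m creep '[[0,0,0,0,0,0],[0,0,0,0,0,0],[0,0,0,0,0,0],[0,0,0,0,0,0],[0,0,0,0,0,0]]' 0.074 50
python3 -m creep '[[0,0,0,0,0,0],[0,0,0,0,0,0],[0,0,0,0,0,0],[0,0,0,0,0,0],[0,0,0,0,0,0]]'
python3 -c "
from sp import *
pic('pics/h.png')"
python3 -m creep '[[0,0,0,0,0,0],[0,0,0,0,0,0]]'
```

```text
t: 12.1
tool_pos: [553.5, 24.4, 102.9]
ee_rot: [-1.489, -1.574, 0.994]
contact_force: [0.8, -0.1, 1.0]
opening: 74.1
t: 12.6
tool_pos: [553.6, 24.4, 102.7]
ee_rot: [-1.489, -1.573, 0.994]
contact_force: [0.2, 0.0, -0.0]
opening: 74.1
foot [547.9  24.6  27.2] axis [-0.011 -0.005  1.   ] tool [553.6  24.4 102.7]
t: 12.9
tool_pos: [553.6, 24.4, 102.7]
ee_rot: [-1.489, -1.574, 0.994]
contact_force: [-0.5, -0.8, 0.6]
opening: 74.2
```

View pics/h.png

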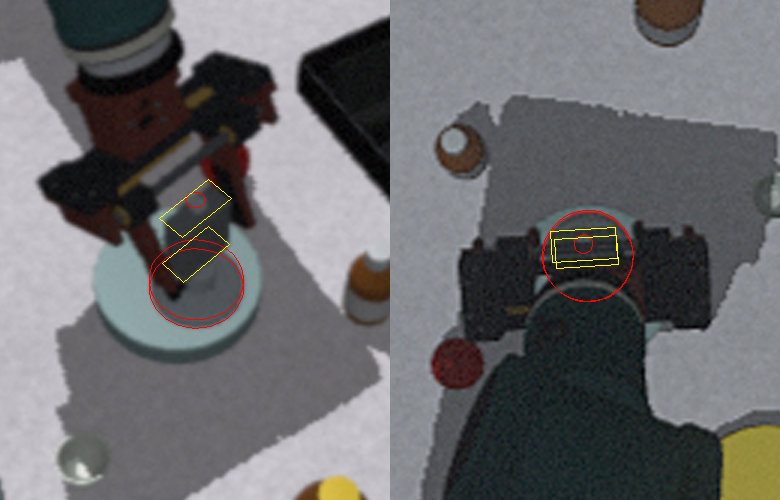

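```bash
python3 -m creep '[[0,0,0,0,0,0],[0,0,0,0,0,0],[0,0,0,0,0,0],[0,0,0,0,0,0]]' 0.04 12
python3 -m creep '[[0,0,0,0,0,0],[0,0,0,0,0,0],[0,0,0,0,0,0]]' 0.03 50
cat >> sp.py <<'E'
import json,os
if os.path.exists('grip2.json'):
    FT,MT=[np.array(v) for v in json.load(open('grip2.json'))]
E
python3 -c "
from sp import *
f,M=pose();o=manip.get_obs();A=R.from_rotvec(o['ee_rot']).as_matrix()
M2=R.from_rotvec(np.cross(M[:,2],[0,0,1])).as_matrix()@M
json.dump([(A.T@(np.array([545.2,25.,25.])-o['tool_pos'])).tolist(),(A.T@M2).tolist()],open('grip2.json','w'));print(o['t'],o['opening'],f,M[:,2],A.T[:,2].round(3), o['contact_force'],o['tool_pos'])"
```

```text
t: 13.3
tool_pos: [553.7, 24.3, 102.9]
ee_rot: [-1.489, -1.574, 0.994]
contact_force: [-0.3, -1.2, 0.3]
opening: 49.9
t: 13.6
tool_pos: [553.7, 24.3, 102.8]
ee_rot: [-1.489, -1.574, 0.994]
contact_force: [-0.5, 0.3, 0.3]
opening: 49.5
13.6 49.48228413437268 [548.05095751  24.43482075  27.34292904] [-0.01086405 -0.00486763  0.99992914] [ 0.004 -0.905 -0.426] [-0.46552767  0.31130432  0.28364154] [553.7003853   24.25139033 102.83723558]
```

```bash
python3 -m creep '[[0,-0.005,-0.002,0,0,0],[0,-0.009,-0.004,0,0,0],[0,-0.015,-0.007,0,0,0],[0,-0.018,-0.0085,0,0,0],[0,-0.018,-0.0085,0,0,0]]'
python3 -m creep '[[0,-0.015,-0.007,0,0,0],[0,0,0,0,0,0]]'
python3 -c "
from sp import *
b=np.arctan2(-254.3,538.5)
M=yawtilt(np.pi/2+b,np.arcsin(.426))
f,Q=pose();print(f,Q[:,2],'tcp at dome',np.array([538.5,-254.3,33.1])-M@FT)
plan(np.array([538.5,-254.3,95])-M@FT,M,10,show=10)"
```

```text
t: 14.1
tool_pos: [547.4, 24.5, 173.0]
ee_rot: [-1.478, -1.563, 1.001]
contact_force: [-0.1, 0.5, -3.2]
opening: 49.6
t: 14.3
tool_pos: [548.3, 23.9, 193.9]
ee_rot: [-1.483, -1.566, 1.0]
contact_force: [0.9, -0.3, -3.7]
opening: 49.8
[538.98140173  24.66501405 116.20211667] [1.03186504e-02 1.52881006e-04 9.99946750e-01] tcp at dome [ 545.77719888 -258.70820354  110.93997898]
t 14.30 pos [548.3  23.9 193.9] dist 283.4 mm ang 0.493 rad  err tool-frame [-282.2   10.9   23.8] q [-0.14  0.15  2.02  0.16  0.55 -1.88] F [ 0.9 -0.3 -3.7] open 49.8
[[-0.027, 0.0037, -0.0034, -0.001, 0.045, 0.021],[-0.0273, 0.0038, -0.0034, -0.001, 0.045, 0.021],[-0.0275, 0.0038, -0.0034, -0.001, 0.045, 0.021],[-0.0278, 0.0038, -0.0034, -0.001, 0.045, 0.021],[-0.028, 0.0038, -0.0034, -0.001, 0.045, 0.021],[-0.0283, 0.0039, -0.0034, -0.001, 0.045, 0.021],[-0.0286, 0.0039, -0.0034, -0.001, 0.045, 0.021],[-0.0288, 0.0039, -0.0034, -0.001, 0.045, 0.021],[-0.0291, 0.0039, -0.0034, -0.001, 0.045, 0.021],[-0.0294, 0.0039, -0.0034, -0.001, 0.045, 0.021]]
```

```bash
python3 -m creep '[[-0.027,0.004,-0.003,0,0.045,0.021],[-0.027,0.004,-0.003,0,0.045,0.021],[-0.028,0.004,-0.003,0,0.045,0.021],[-0.028,0.004,-0.003,0,0.045,0.021],[-0.028,0.004,-0.003,0,0.045,0.021]]'
python3 -m creep '[[-0.028,0.002,-0.003,0,0.045,0.021],[-0.029,0.002,-0.003,0,0.045,0.021],[-0.029,0.002,-0.003,0,0.045,0.021],[-0.029,0.002,-0.003,0,0.045,0.021],[0,0,0,0,0,0]]'
python3 -c "
from sp import *
go([538.5,-254.3,50],4)
pic('pics/i.png')"
```

```text
t: 14.8
tool_pos: [559.4, -115.5, 179.0]
ee_rot: [-1.629, -1.333, 0.858]
contact_force: [1.6, -0.0, -3.7]
opening: 49.8
t: 15.3
tool_pos: [536.5, -235.3, 171.2]
ee_rot: [-1.727, -1.13, 0.738]
contact_force: [0.1, 0.7, -2.7]
opening: 49.6
foot [ 527.2 -230.4   93.6] axis [ 0.025 -0.006  1.   ]
t 15.30 pos [ 536.5 -235.3  171.2] dist 50.2 mm ang 0.026 rad  err tool-frame [-17.7  46.9   1.1] q [-0.57  0.24  1.96  0.13  0.53 -1.83] F [ 0.1  0.7 -2.7] open 49.6
[[-0.0044, 0.0117, 0.0003, -0.006, 0.0, -0.001],[-0.0044, 0.0117, 0.0003, -0.006, 0.0, -0.001],[-0.0045, 0.0117, 0.0004, -0.006, 0.0, -0.001],[-0.0045, 0.0117, 0.0005, -0.006, 0.0, -0.001]]
foot [ 527.2 -230.4   93.6] axis [ 0.025 -0.006  1.   ] tool [ 536.2 -232.8  170.8]
```

View pics/i.png

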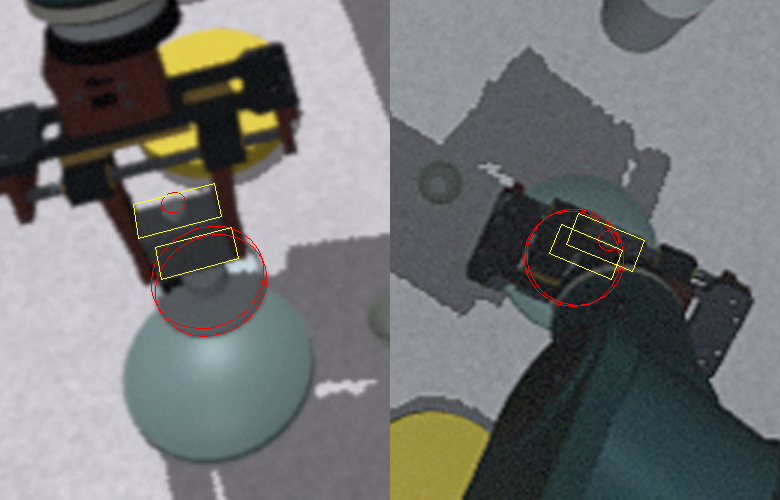

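```bash
python3 -m creep '[[-0.006,0.0117,0,-0.007,0,0],[-0.005,0.0117,0,-0.007,0,0],[-0.005,0.0117,0,-0.007,0,0],[-0.005,0.01,0,-0.006,0,0],[0,0,0,0,0,0]]'
python3 -c "
from sp import *
go([538.5,-254.3,40],2)"
```

```text
t: 15.9
tool_pos: [543.9, -253.5, 126.7]
ee_rot: [-1.739, -1.152, 0.731]
contact_force: [-0.8, 0.7, -3.5]
opening: 49.8
foot [ 536.2 -249.1   48.9] axis [ 0.005 -0.     1.   ]
t 15.90 pos [ 543.9 -253.5  126.7] dist 10.4 mm ang 0.005 rad  err tool-frame [-4.1  9.6  0.3] q [-0.61  0.33  2.    0.23  0.4  -1.97] F [-0.8  0.7 -3.5] open 49.8
[[-0.002, 0.0048, 0.0001, -0.002, 0.0, -0.001],[-0.002, 0.0048, 0.0002, -0.002, 0.0, -0.001]]
```

```bash
python3 -m creep '[[-0.002,0.0048,0.0003,-0.002,0,0],[-0.002,0.0048,0.0003,-0.001,0,0],[0,0,0,0,0,0]]'
python3 -c "
from sp import *
go([538.5,-254.3,35.5],2)"
```

```text
t: 16.2
tool_pos: [545.7, -256.4, 117.2]
ee_rot: [-1.739, -1.156, 0.732]
contact_force: [-0.6, 0.2, -2.1]
opening: 49.6
foot [ 538.2 -252.    39.4] axis [ 0.003 -0.     1.   ]
t 16.20 pos [ 545.7 -256.4  117.2] dist 4.5 mm ang 0.003 rad  err tool-frame [-2.1  3.9  0.8] q [-0.61  0.35  2.    0.26  0.37 -2.  ] F [-0.6  0.2 -2.1] open 49.6
[[-0.0011, 0.002, 0.0004, -0.001, 0.0, -0.0],[-0.0011, 0.002, 0.0004, -0.001, 0.0, -0.0]]
```

```bash
python3 -m creep '[[-0.001,0.002,0.0005,-0.001,0,0],[-0.001,0.002,0.0005,-0.001,0,0],[0,0,0,0,0,0]]'
python3 -m creep '[[0,0.001,0.0004,0,0,0],[0,0,0,0,0,0]]'
python3 -c "
from sp import *
go([538.5,-254.3,33],2)"
```

```text
t: 16.5
tool_pos: [546.1, -258.5, 113.6]
ee_rot: [-1.741, -1.158, 0.731]
contact_force: [-1.0, 0.4, -3.7]
opening: 49.7
t: 16.7
tool_pos: [546.2, -258.7, 112.6]
ee_rot: [-1.742, -1.158, 0.73]
contact_force: [0.2, 0.5, -2.7]
opening: 50.2
foot [ 538.9 -254.4   34.8] axis [-0.001  0.001  1.   ]
t 16.70 pos [ 546.2 -258.7  112.6] dist 1.8 mm ang 0.002 rad  err tool-frame [-0.2  1.5  1. ] q [-0.62  0.36  2.    0.27  0.36 -2.02] F [ 0.2  0.5 -2.7] open 50.2
[[-0.0001, 0.0007, 0.0005, 0.001, 0.0, -0.001],[-0.0001, 0.0007, 0.0005, 0.001, 0.0, -0.001]]
```

```bash
python3 -m creep '[[0,0.001,0.0004,0,0,0],[0,0,0,0,0,0]]'
python3 -m creep '[[0,0.0007,0.0003,0,0,0],[0,0,0,0,0,0]]'
```

```text
t: 16.9
tool_pos: [546.3, -258.8, 111.6]
ee_rot: [-1.742, -1.158, 0.73]
contact_force: [-0.5, -1.3, -3.3]
opening: 50.0
t: 17.1
tool_pos: [546.5, -258.9, 111.2]
ee_rot: [-1.743, -1.159, 0.73]
contact_force: [-0.7, 0.7, -0.7]
opening: 50.0
```

```bash
python3 -m creep '[[0,0.0007,0.0003,0,0,0],[0,0,0,0,0,0]]'
python3 -m creep '[[0,0.0007,0.0003,0,0,0],[0,0,0,0,0,0]]'
```

```text
t: 17.3
tool_pos: [546.6, -258.9, 111.1]
ee_rot: [-1.743, -1.159, 0.73]
contact_force: [-2.2, 0.3, 0.6]
opening: 49.9
t: 17.5
tool_pos: [546.6, -258.9, 111.0]
ee_rot: [-1.744, -1.16, 0.73]
contact_force: [-2.9, 2.4, 1.7]
opening: 49.5
```

Firm, light contact (about 4–5 N). Release, check, then look.

```bash
python3 -m creep '[[0,0,0,0,0,0],[0,0,0,0,0,0],[0,0,0,0,0,0],[0,0,0,0,0,0],[0,0,0,0,0,0]]' 0.08
python3 -c "
from sp import *
pic('pics/j.png')"
```

```text
t: 18.0
tool_pos: [548.7, -260.5, 112.2]
ee_rot: [-1.749, -1.161, 0.728]
contact_force: [-0.0, 1.0, 0.5]
opening: 79.8
foot [ 541.9 -256.6   34.3] axis [-0.007  0.006  1.   ] tool [ 548.6 -260.5  112.1]
```

View pics/j.png

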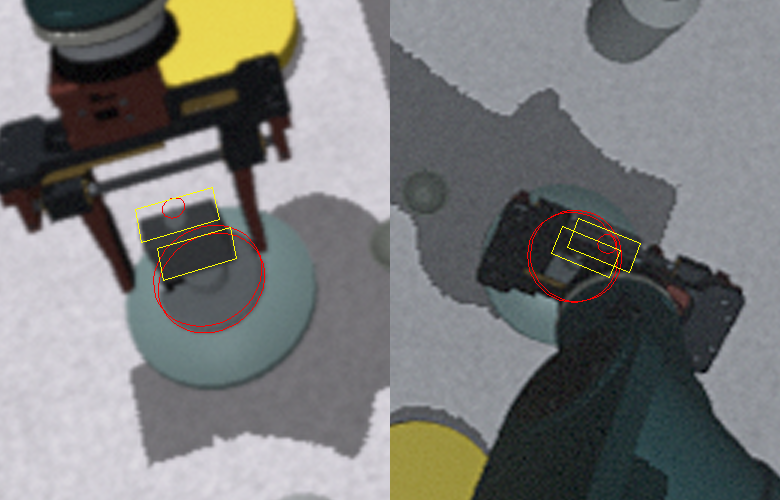

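```bash
python3 -m creep '[[0,-0.01,0,0,0,0],[0,-0.015,0,0,0,0],[0,-0.02,0,0,0,0],[0,-0.025,0,0,0,0],[0,-0.03,0,0,0,0]]'
python3 -m creep '[[0,-0.03,0,0,0,0],[0,-0.03,0,0,0,0],[0,-0.03,0,0,0,0],[0,-0.02,0,0,0,0],[0,0,0,0,0,0]]'
rm -f m2; sed -e 's/^FL=/FL=/' f.py > f2.py
python3 -c "
from sp import *
L=[];f=np.array([539,-254.5,33.1]);M=yawtilt(np.pi/2+np.arctan2(-254.3,538.5),0);M=np.c_[-M[:,2],M[:,0],[0,0,1]]
for n in('scene','top'):
    s=manip.snapshot(n);cv2.imwrite(f'pics/{n}9.png',s['img'])
    im=draw(s,f,M);th=np.linspace(0,2*np.pi,60)
    for c,z in(((538.5,-254.3),0),((538.5,-254.3),12),((524.9,23.7),25)):
        cv2.polylines(im,[(proj(s,[(c[0]+70*np.cos(a),c[1]+70*np.sin(a),z) for a in th])*3+1).astype(int)],True,(0,200,0),1)
    c=(proj(s,f+[0,60,60])[0]*3).astype(int)
    im=cv2.copyMakeBorder(im,300,300,300,300,cv2.BORDER_CONSTANT);L.append(im[c[1]+50:c[1]+600,c[0]+100:c[0]+500])
cv2.imwrite('pics/k.png',np.hstack(L));print(manip.get_obs()['t'])"
```

```text
t: 18.6
tool_pos: [505.3, -242.0, 202.7]
ee_rot: [-1.742, -1.157, 0.73]
contact_force: [-0.0, -0.3, -0.0]
opening: 80.1
t: 19.1
tool_pos: [457.8, -222.6, 312.4]
ee_rot: [-1.751, -1.158, 0.73]
contact_force: [0.2, -0.4, 0.4]
opening: 80.1
19.2
```

View pics/k.png

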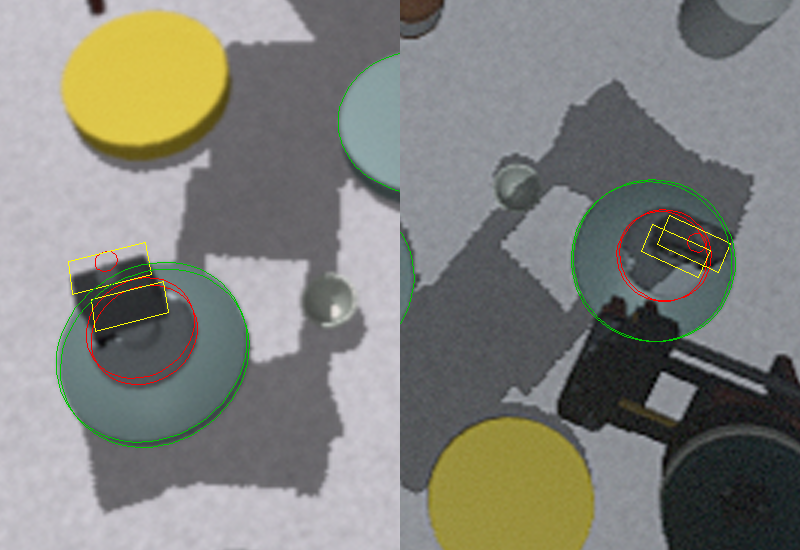

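Run:
```python
from sp import *
L=[];f=np.array([539,-254.5,33.1]);M=yawtilt(np.pi/2+np.arctan2(-254.3,538.5),0);M=np.c_[-M[:,2],M[:,0],[0,0,1]]
for n in('scene','top'):
    s=manip.snapshot(n);c=proj(s,f+[0,0,60])[0].astype(int)
    im=s['img'][c[1]-35:c[1]+35,c[0]-28:c[0]+28]
    im=cv2.resize(np.clip(im.astype(float)*2,0,255).astype(np.uint8),None,fx=7,fy=7,interpolation=cv2.INTER_CUBIC)
    P=lambda p:tuple(((proj(s,f+M@np.array(p,float))[0]-(c-[28,35]))*7+3).astype(int).tolist())
    for p in[(a,b,z) for a in(-12,12) for b in(-25,25) for z in(57,117)]+[(0,0,127)]: cv2.circle(im,P(p),3,(0,255,255),-1)
    for k in range(24): cv2.circle(im,P((38*np.cos(k*np.pi/12),38*np.sin(k*np.pi/12),21)),2,(0,0,255),-1)
    L.append(im)
cv2.imwrite('pics/l.png',np.hstack(L))
```

```text
(no output)
```

View pics/l.png

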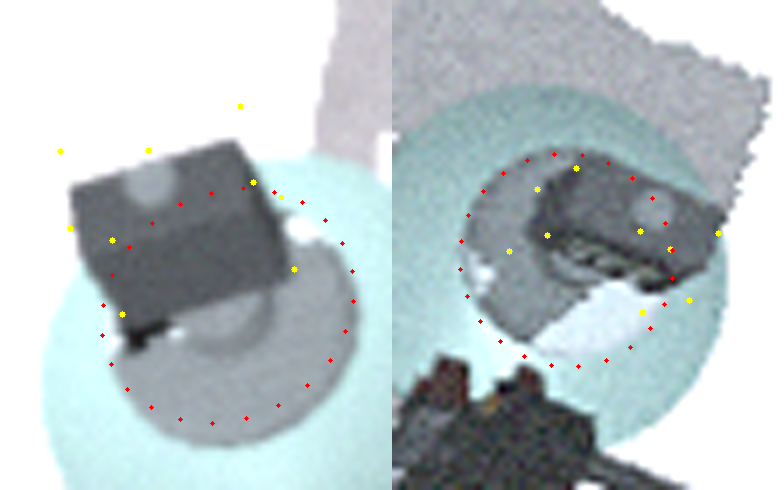

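```bash
cat > fit.py <<'E'
from sp import *
from scipy.optimize import least_squares
f0=np.array([539,-254.5,33.1]);M0=yawtilt(np.pi/2+np.arctan2(-254.3,538.5),0);M0=np.c_[-M0[:,2],M0[:,0],[0,0,1]]
S={n:manip.snapshot(n) for n in('scene','top')}
for n in S: print(n,'moved px-level diff since previous', cv2.absdiff(S[n]['img'],cv2.imread(f'pics/{n}9.png')).mean().round(2), cv2.phaseCorrelate(*[cv2.cvtColor(i,6)[tuple(slice(int(v)-30,int(v)+30) for v in proj(S[n],f0+[0,0,60])[0][::-1])].astype(np.float32) for i in(S[n]['img'],cv2.imread(f'pics/{n}9.png'))]))
def px(n,x,y):
    c=proj(S[n],f0+[0,0,60])[0].astype(int)-[28,35];return c+(np.array([x-(392 if n=='top' else 0),y])-3)/7
F=[('scene',(-12,25,117),(235,140)),('scene',(-12,-25,117),(70,187)),('scene',(12,25,57),(290,275)),('scene',(12,-25,57),(130,320)),('scene',(0,0,127),(150,183)),
('top',(12,25,117),(583,150)),('top',(12,-25,117),(726,212)),('top',(0,0,127),(655,207))]
SIL=[('scene',(225,447)),('scene',(340,380)),('scene',(150,415)),('scene',(357,310)),('top',(468,225)),('top',(530,157)),('top',(480,300)),('top',(520,340))]
def res(v):
    M=R.from_rotvec([v[3],v[4],0]).as_matrix()@M0@R.from_rotvec([0,0,v[5]]).as_matrix();f=f0+v[:3];r=[]
    for n,m,p in F: r+=list(proj(S[n],f+M@np.array(m,float))[0]-px(n,*p))
    th=np.linspace(0,2*np.pi,60)
    for n in S:
        h=cv2.convexHull(proj(S[n],[f+M@[38*np.cos(a),38*np.sin(a),z] for a in th for z in(8,21)]).astype(np.float32))
        r+=[cv2.pointPolygonTest(h,tuple(map(float,px(n,*p))),True) for k,p in SIL if k==n]
    return np.array(r)
s=least_squares(res,np.zeros(6),diff_step=1e-3,x_scale=[1,1,1,.01,.01,.01],loss='soft_l1')
print('r0',np.round(res(np.zeros(6)),1).tolist());print('r',np.round(res(s.x),1).tolist());print(np.round(s.x,3),'foot',f0+s.x[:3],'lean dir xy',s.x[4],-s.x[3],manip.get_obs()['t'])
E
python3 fit.py
```

```text
scene moved px-level diff since previous 1.91 ((0.1018773395874284, 0.014138134249250811), 0.9832451327641805)
top moved px-level diff since previous 3.0 ((0.19684178618875947, -0.1491708898334494), 0.9778960678312514)
r0 [0.8, -4.8, -1.4, -5.1, 0.6, -0.7, -1.1, -0.8, -0.3, -4.6, -0.9, 2.7, -1.1, 3.0, -2.1, 3.5, -1.2, -0.6, 0.1, 0.5, 1.1, -0.4, 2.5, 2.6]
r [0.6, -1.4, -1.5, -0.5, 0.8, 1.0, -0.7, 2.1, 0.0, -0.2, 0.3, -0.1, 0.4, -0.8, -0.3, -0.1, -0.0, -0.1, 1.1, 0.2, 0.7, -0.0, 1.6, 1.8]
[ 0.442 -1.463 -0.235  0.024  0.059  0.05 ] foot [ 539.44171173 -255.96270328   32.86485587] lean dir xy 0.059466567813941926 -0.024422400657231624 19.4
```

```bash
python3 -m creep '[[0,-0.01,0,0,0,0],[0,0,0,0,0,0],[0,0,0,0,0,0],[0,0,0,0,0,0],[0,0,0,0,0,0]]' && python3 fit.py | head -2 && python3 -c "
from plant import manip
print(manip.finish_job())"
```

```text
t: 19.9
tool_pos: [452.9, -219.7, 314.1]
ee_rot: [-1.737, -1.153, 0.733]
contact_force: [-0.4, 0.9, -0.5]
opening: 79.7
scene moved px-level diff since previous 2.03 ((0.028560020721851487, 0.00501606571835822), 0.9532499921321869)
top moved px-level diff since previous 3.36 ((0.22141196842526156, -0.4424207021791631), 0.7526646762424045)
the job is handed in; nothing more can be done
None
```

I handed the job in at about 20 s; the spherometer stood by itself on the domed blank. No verdict was reported.

- **On the flat disc:** I gripped the spherometer by the flanks of its head, lifted it out of the case and turned it upright. I set it on the flat about 20 mm from the disc's centre with 4 to 5 N contact and let go for over 1 s. The wrist force was near zero with the fingers open.
- **On the dome:** I took it up again, lowered it onto the crown in steps of about 1 mm with about 5 N contact, let go and drew the gripper back.

Last checks:
- **Position:** my fit to the two pictures puts the middle of its feet about 2 mm from the crown (limit 16 mm).
- **Lean:** the fit shows about 0.06 rad outward (limit 0.17).
- **Disagreement:** on this dome a 0.06 rad lean would go with an offset of about 7 mm, not 2 mm. So the position is only good to a few mm; both values are within limits.
- **Stillness:** the scene view shows no movement between pictures about 0.7 s apart. The top view shows a 0.4 px shift, probably because the moving arm and its shadow were in the crop.
- **Surroundings:** the dome's outline, and the part of the flat's that I looked at, still match where they were at the start. I noticed no bystander disturbed, but I did not measure their positions again.

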